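# Load a split vial block and hold it shut

### The job

Load the split vial block: first stand the blue-capped vial in the pocket marked with one dot, then the red-capped vial in the pocket marked with two dots, both fully down. Then fit the white upper half over the vials onto the two dowels of the green metal lower half until the halves meet, and push the pair down on its springs to the bottom stop. Finish while still holding it pressed there with the gripper, do not let go; leave the grey-capped vial, the dishes and the wash bottle where they are.

Things in the scene. Friction and masses are not known exactly. Their poses are not given: they have to be found in the camera images.
- press_foot: Fixed dark steel foot plate of the block, 110 x 180 x 15 mm (x, y, z), on the bench; origin at the centre of its underside. The lower half stands over it on four orange springs, long side along y.
- lower (a joint): Downward travel of the sprung lower half in m: 0 = up (as at the start), 0.008 = on its bottom stop. The springs carry the lower half, both vials and the upper half without sinking (14 N at 0, rising 1 N per mm, less those weights); with the block closed about 11 to 13 N more from above brings it to the stop.
- lower_top (a point): Centre of the flat top face of the green metal lower half (80 x 164 mm in x, y; 38 mm thick), 61 mm above the bench when up; moves with it, x across and y along the block, z up. Two steel dowels stand up from this face at y = +66 and -66 mm, x = 0: 10 mm diameter, 22 mm high, the upper 8 mm tapering to 4 mm diameter.
- pocket1 (a point): Centre of the mouth, on the top face, of the pocket marked with ONE white dot (dot 30 mm to the -x side): round, 28 mm diameter (chamfered mouth), 30 mm deep. It lies at y = +34 mm from lower_top.
- pocket2 (a point): Centre of the mouth of the pocket marked with TWO white dots: round, 28 mm diameter (chamfered mouth), 30 mm deep, at y = -34 mm from lower_top.
- upper: Loose white plastic upper half, about 0.45 kg, plate 80 x 164 x 34 mm (x, y, z) lying flat on the bench; origin at the centre of its underside. Through holes of 13 mm for the dowels at y = +66 and -66 mm and windows of 34 mm at y = +34 and -34 mm for the vials (which do not reach above its top). Blue grip block in the middle of its top: 24 mm in x, 30 mm in y, from 34 to 74 mm above the origin. Fits either way round (half turn). Closed, its origin lies at lower_top.
- rack: Fixed yellow vial rack 156 x 50 x 32 mm (x, y, z), origin at the centre of its underside; three pockets of 26 mm diameter, 25 mm deep, at x = -50, 0, +50 mm. The three vials stand in them in any order, 35 mm standing out.
- vial_blue: Glass vial with a blue cap, a cylinder of 24 mm diameter and 60 mm high (upper 18 mm is the cap), 40 g; origin at the centre of its bottom, z up. In a block pocket 30 mm of it stands out.
- vial_red: The same vial with a red cap.
- vial_grey: The same vial with a grey cap; stays in the rack.
- dishes: Loose stack of three small dishes, 60 mm diameter, 45 mm high, origin at the underside; leave alone.
- wash_bottle: Loose white wash bottle, 60 mm diameter, 120 mm to the red cap's top, 160 mm with the bent spout, origin at the underside; leave alone.
Mind the look-alikes: they are no part of the job. Leave any brown or yellow look-alike of the vial_red alone.

How it is judged:
By the outcome, as a careful person would: the job done as asked, in the order asked, and still so for the second after the job is handed in, while the arm keeps its last pose, push and grip.
It also fails if it takes over 64 s, if anything falls off the work surface, if the arm or the gripper's body presses on something with over 40 N, if the wrist force passes 120 N, or if a joint passes its speed limit or range.

### The arm

A 6-joint arm with a two-finger parallel gripper is mounted at the origin on the work surface. World frame = base frame: x ahead of the robot, y to its left, z up, the work surface at z = 0. Lengths are in m, angles in rad, forces in N, time in s.
With the tool pointing down it reaches from about 0.275 to 0.725 m from the base axis. Payload 15.9 kg.
Tool frame: the origin (TCP) lies at the very end of the fingers, on their centre line; the grasp point (between the pads) lies 19 mm behind it; x points along the fingers, y is the direction in which the jaws open and shut, and the axes are right-handed (so a half turn about x gives the same grasp; the last joint's range is limited). The gripper opens to 85 mm and grips with 20 to 120 N. Pads are 22 mm wide; open, the fingers measure 114 mm over their backs; the gripper's body (76 mm by 85 mm) begins 54 mm behind the grasp point. The pads swing forward as they close: fully open they stand 13 mm farther back than shut.
Start: joints at [-1.228, 0.213, -0.034, 1.323, 0, 1.571], TCP at [0.168, -0.471, 0.231] pointing down, gripper open.
Joint ranges: [-2.98, 2.98], [-0.74, 1.72], [-1.14, 1.35], [-2.1, 2.04], [-1.57, 1.44], [-3.14, 3.14]. Speed limits (rad/s): [1.89, 1.89, 2.39, 2.57, 3.14, 3.14].

### API

Orientations are given as a unit quaternion [w, x, y, z].
In Python, from bench import * gives the robot as it stands. The module is installed in compiled form; this text tells all that it offers.
- The arm moves only by the tool servo_tool, never from a script. Its argument "deltas" is a list of rows, each a list of 7 numbers: the opening, from -1 (shut) to 1 (fully open), so that 0 is half open, then the shift along the tool's x, y, z in cm, then the turn, a rotation vector about the tool's x, y, z in degrees. In form: [[claw, x, y, z, rx, ry, rz], ...]. A call has 1 to 5 rows; each row is the pose to reach, as a shift and turn from the pose measured when the call began, along the tool's axes at that moment; what a row does not reach only later rows make up. A row lasts 1/10 s, in which the tool goes at most 50 mm and 8.59 degrees, less where a joint would pass 70% of its speed; a pose out of reach is approached as far as the arm can. A call with a gripper value outside its range is refused whole. The fingers move at their own pace and stop on an object; "force" is the grip in N (left out, the last holds). Time passes only in rows, so rows that repeat a pose let the fingers close. It gives the time, the measured TCP pose, the force and the opening at its end, in the units of the state.
- sense(): the state, without advancing time (a new reading comes with each control period).
- read_camera(name): name is "scene" or "top" or "wrist"; returns a dict with "frame" (384x512x3 uint8, red, green, blue), "vertical_fov" (degrees; the focal length in pixels is half the picture's height over the tangent of half this angle, whatever the lens; pixels are square), "cx", "cy" (the principal point, pixels), "R" (3x3) and "t" (3): a world point X has camera coordinates R X + t. Camera axes: x right, y down, z forward; pixel columns grow to the right and rows downward; lengths in m; the calibration is good to about 2 mm. The wrist camera is an equidistant fisheye: a pixel r from the principal point sees the ray r / f radians off the axis. A picture is of the moment at which its call begins. There is no depth.
- close_job(): hands the job in, once; it reports no verdict.
The state is a dict: "t": time; "q": joint angles; "dq": joint speeds; "joint_torque": joint torques, N m; "position": TCP position; "ee_rot": TCP orientation; "contact_force": force on the tool from outside, world axes, zero at the start; "moment": the same for the moment, N m; "opening": finger opening in m.
Only numpy, scipy, OpenCV 4.12 (cv2) and the standard library are available. Lean on these libraries where they do the work, as an engineer would, in place of code of your own. Each camera call takes 0.05 s, during which the arm holds its last target. There are 200 camera calls.

## Working session

There is one attempt and no reset: what is moved stays moved. The work goes in short steps, Python scripts to look and compute and a tool call to move; the robot and the scene stay as the last step left them, time stands still between calls to the robot, and variables do not carry over. Pictures are saved under pics/ and viewed, about 8 in all and at most 12, crops included, and the job is handed in when it is done.

Besides the shell and the picture viewer there is one more tool, called after "Call:" in YAML: its name, and indented under it one key for each argument. servo_tool: Moves the arm, as the interface text tells. Its arguments: {"type":"object","properties":{"deltas":{"type":"array"},"force":{"type":"number"}},"required":["deltas"]}

```bash
mkdir -p pics; cat > h.py <<'E'
import numpy as np, cv2
from bench import *
def cam(n):
    c=read_camera(n); c['f']=192/np.tan(np.radians(c['vertical_fov'])/2); c['R']=np.array(c['R']);c['t']=np.array(c['t']);return c
def save(c,name,box=None,s=1.0):
    f=c['frame'][:,:,::-1]
    if box: f=f[box[1]:box[3],box[0]:box[2]]
    cv2.imwrite('pics/'+name,cv2.resize(f,None,fx=s,fy=s,interpolation=cv2.INTER_CUBIC))
def px2w(c,u,v,z,fish=False):
    a=np.array([(u-c['cx'])/c['f'],(v-c['cy'])/c['f']])
    if fish:
        r=np.linalg.norm(a); a=a/r*np.tan(r) if r>0 else a
    d=c['R'].T@np.array([a[0],a[1],1]); o=-c['R'].T@c['t']
    return o+d*(z-o[2])/d[2]
def w2px(c,X,fish=False):
    p=c['R']@np.array(X)+c['t']; a=p[:2]/p[2]
    if fish:
        r=np.linalg.norm(a); a=a/r*np.arctan(r)
    return a*c['f']+[c['cx'],c['cy']]
E
python3 - <<'E'
from h import *
import pickle
for n in ['scene','top']:
    c=cam(n); save(c,n+'0.png',s=1.55); pickle.dump(c,open(n+'.pkl','wb')); print(n,-c['R'].T@c['t'],c['vertical_fov'],c['cx'],c['cy'])
s=sense(); print(s)
E
```

```text
scene [ 0.94405717 -0.68424525  0.62369319] 49.91749589195471 253.10097947614705 194.32281995449543
top [ 0.36430703 -0.02988778  1.36451766] 45.501319041898896 259.126844169886 187.91320040247967
{'t': 0.1, 'q': array([-1.22801688e+00,  2.13327785e-01, -3.49672195e-02,  1.32348730e+00,
       -2.37833089e-05,  1.57081282e+00]), 'dq': array([ 5.82868899e-05, -1.20610248e-03,  2.09412096e-03,  1.40633961e-04,
       -7.53058709e-04, -4.42258884e-04]), 'joint_torque': array([ 9.83640566e-04, -6.87245107e+01,  4.87809849e+01,  1.22914673e-02,
        6.33705099e-05,  6.38494868e-06]), 'position': array([ 0.16794833, -0.4706409 ,  0.23086679]), 'ee_rot': array([-0.12025058, -0.69667991, -0.12093469,  0.6968154 ]), 'contact_force': array([ 0.21171234,  0.71178373, -0.41510568]), 'moment': array([ 0.01608631,  0.03008938, -0.03288574]), 'opening': 0.08524487423389467}
```

View pics/scene0.png

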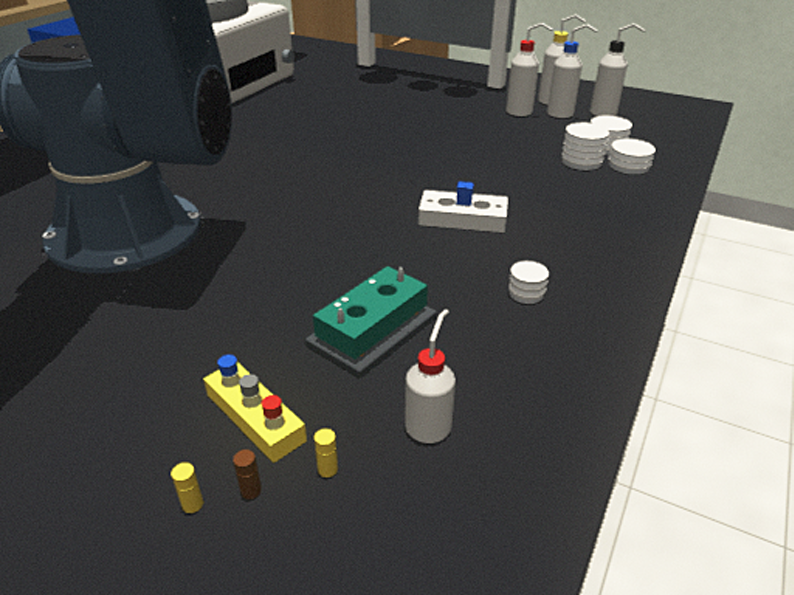

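View pics/top0.png

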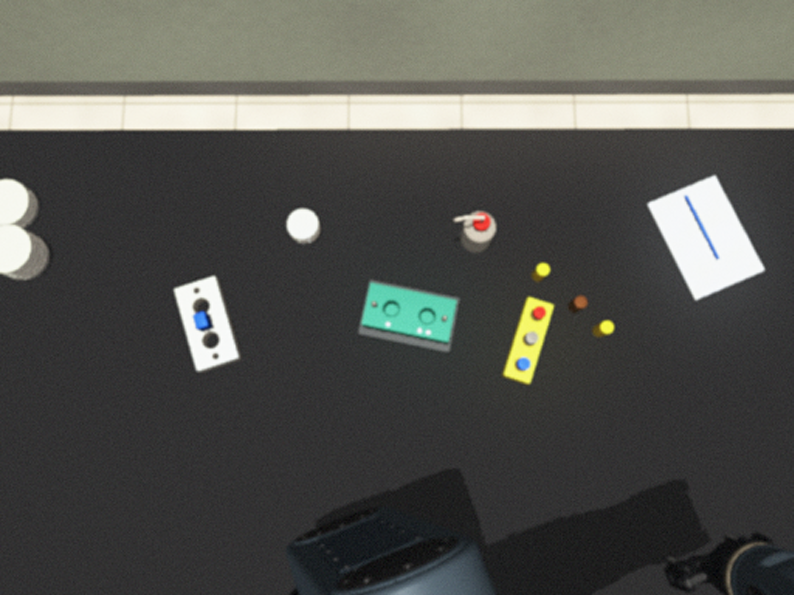

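The scene shows the rack (scaled top px) with blue (523,364), grey (531,338) and red (539,313) caps. Red look-alikes: brown loose vial (580,303), yellow ones (543,270) and (607,327), and the wash bottle's red cap (481,221). I choose the red cap in the rack. The one-dot pocket is at (391,308), two-dot (427,316), and the upper half's grip at (202,320).

```bash
python3 - <<'E'
from h import *
import pickle
from scipy import ndimage as nd
c=pickle.load(open('top.pkl','rb')); f=c['frame']; hsv=cv2.cvtColor(f,cv2.COLOR_RGB2HSV)
def seg(lo,hi,box,name,z):
    m=cv2.inRange(hsv,np.array(lo),np.array(hi)); k=np.zeros_like(m); x0,y0,x1,y1=[int(b/1.55) for b in box]; k[y0:y1,x0:x1]=m[y0:y1,x0:x1]
    L,n=nd.label(k); 
    if n==0: print(name,'none'); return
    i=1+np.argmax(nd.sum(k,L,range(1,n+1))); ys,xs=np.where(L==i)
    w=px2w(c,xs.mean(),ys.mean(),z); r=cv2.minAreaRect(np.c_[xs,ys].astype(np.float32))
    b=np.array([px2w(c,*p,z)[:2] for p in cv2.boxPoints(r)]); e=[b[1]-b[0],b[2]-b[1]]; L2=[np.linalg.norm(v) for v in e]; l=e[int(np.argmax(L2))]
    rc=b.mean(0)
    print(name,len(xs),'cen',w[:2].round(4),'rect',rc.round(4),'size',np.round(L2,4),'long ang',np.degrees(np.arctan2(l[1],l[0])).round(1)%180)
seg([100,120,60],[130,255,255],(505,345,545,385),'blue',.067)
seg([0,150,90],[6,255,255],(525,295,555,328),'red',.067)
seg([22,120,100],[35,255,255],(495,290,560,390),'rack',.032)
seg([70,100,80],[95,255,255],(350,270,470,360),'green',.061)
seg([0,0,150],[180,60,255],(165,265,250,380),'upper',.034)
seg([100,120,60],[130,255,255],(185,300,220,340),'grip',.074)
for n,p,z in [('p1',(391,308),.061),('p2',(427,316),.061),('d1',(374,304),.083),('d2',(445,319),.083)]: print(n,px2w(c,p[0]/1.55,p[1]/1.55,z).round(4))
save(c,'topcrop.png',(220,160,400,260),4)
q=sense()['ee_rot']; from scipy.spatial.transform import Rotation as R
print(R.from_quat(np.roll(q,-1)).as_matrix().round(3))
E
```

```text
blue 40 cen [ 0.4654 -0.2417] rect [ 0.4663 -0.2417] size [0.017  0.0169] long ang 90.0
red 36 cen [ 0.5586 -0.2737] rect [ 0.5576 -0.2731] size [0.0172 0.0174] long ang 178.0
rack 853 cen [ 0.513 -0.258] rect [ 0.5135 -0.2593] size [0.1626 0.0571] long ang 161.3
green 1564 cen [ 0.5614 -0.0338] rect [ 0.5606 -0.0338] size [0.0835 0.1663] long ang 78.4
upper 1311 cen [0.5443 0.3494] rect [0.5456 0.3502] size [0.085  0.1691] long ang 18.099999999999994
grip 102 cen [0.5451 0.3462] rect [0.5457 0.3465] size [0.0254 0.0353] long ang 16.5
p1 [ 0.5684 -0.0019  0.061 ]
p2 [ 0.5533 -0.0687  0.061 ]
d1 [0.5724 0.0288 0.083 ]
d2 [ 0.5446 -0.1008  0.083 ]
[[-0.     0.336 -0.942]
 [ 0.001 -0.942 -0.336]
 [-1.    -0.001  0.   ]]
```

View pics/topcrop.png

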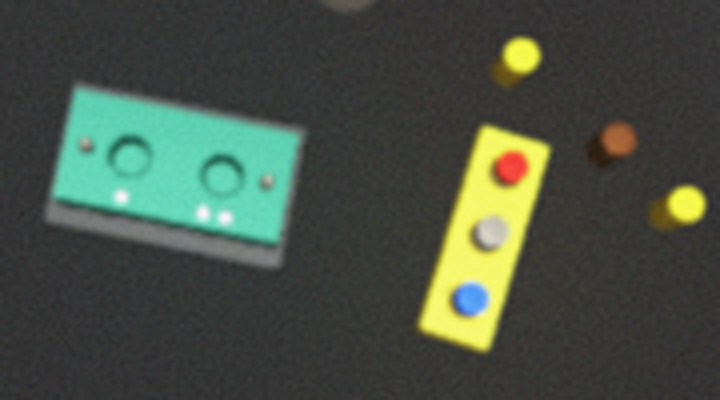

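The crop confirms it: red cap in the rack at the far end, brown and yellow vials loose outside, one-dot pocket on the left (+y). Now a helper to compute deltas.

```bash
cat >> h.py <<'E'
from scipy.spatial.transform import Rotation as Ro
def rot(): return Ro.from_quat(np.roll(sense()['ee_rot'],-1)).as_matrix()
def go(pos,jaw):
    s=sense(); M=Ro.from_quat(np.roll(s['ee_rot'],-1)).as_matrix(); a=np.radians(jaw)
    y=np.array([np.cos(a),np.sin(a),0]); x=np.array([0,0,-1.]); T=np.c_[x,y,np.cross(x,y)]
    d=M.T@(np.array(pos)-s['position'])*100; r=np.degrees(Ro.from_matrix(M.T@T).as_rotvec())
    print('t',s['t'],'pos',s['position'].round(4),'jaw',np.degrees(np.arctan2(M[1,1],M[0,1])).round(1),'q',np.degrees(s['q']).round(0),'F',s['contact_force'].round(1),'op',s['opening'].round(4))
    print('delta',d.round(2),'rot',r.round(2),'rows',max(np.linalg.norm(d)/5,np.linalg.norm(r)/8.59).round(1))
E
python3 -c "
from h import *
go([.4655,-.242,.16],-108.7)"
```

```text
Traceback (most recent call last):
  File "h.py", line 26, in go
    print('t',s['t'],'pos',s['position'].round(4),'jaw',np.degrees(np.arctan2(M[1,1],M[0,1])).round(1),'q',np.degrees(s['q']).round(0),'F',s['contact_force'].round(1),'op',s['opening'].round(4))
                                                                                                                                                                            ^^^^^^^^^^^^^^^^^^
AttributeError: 'float' object has no attribute 'round'
```

```bash
sed -i "s/s\['opening'\].round(4)/round(s['opening'],4)/" h.py
python3 -c "
from h import *
go([.4655,-.242,.16],-108.7)"
```

```text
t 0.1 pos [ 0.1679 -0.4706  0.2309] jaw -70.4 q [-70.  12.  -2.  76.  -0.  90.] F [ 0.2  0.7 -0.4] op 0.0852
delta [  7.1  -11.53 -35.71] rot [3.834e+01 2.000e-02 5.000e-02] rows 7.6
```

Call:
servo_tool:
  deltas:
    - [0.4,7.1,-11.5,-35.7,38,0,0]
    - [0.4,7.1,-11.5,-35.7,38,0,0]
    - [0.4,7.1,-11.5,-35.7,38,0,0]
    - [0.4,7.1,-11.5,-35.7,38,0,0]
    - [0.4,7.1,-11.5,-35.7,38,0,0]

```text
t: 0.6
position: [0.3425, -0.3374, 0.1895]
ee_rot: [0.112, -0.698, 0.111, 0.699]
contact_force: [0.7, -0.3, -0.7]
opening: 0.0594
```

```bash
python3 -c "
from h import *
go([.4655,-.242,.16],-108.7)"
```

```text
t 0.6 pos [ 0.3425 -0.3374  0.1895] jaw -108.1 q [-45.  11. -10.  69.   0. 154.] F [ 0.7 -0.3 -0.7] op 0.0594
delta [  2.95 -12.89  -8.73] rot [0.6  0.04 0.04] rows 3.2
```

Call:
servo_tool:
  deltas:
    - [0.4,3,-12.9,-8.7,0.6,0,0]
    - [0.4,3,-12.9,-8.7,0.6,0,0]
    - [0.4,3,-12.9,-8.7,0.6,0,0]
    - [0.4,3,-12.9,-8.7,0.6,0,0]
    - [0.4,3,-12.9,-8.7,0.6,0,0]

```text
t: 1.1
position: [0.4659, -0.2405, 0.1587]
ee_rot: [0.114, -0.697, 0.113, 0.699]
contact_force: [0.0, 0.2, -0.2]
opening: 0.0595
```

```bash
cat > wv.py <<'E'
from h import *
import pickle,sys
c=cam('wrist'); pickle.dump(c,open('wrist.pkl','wb')); save(c,sys.argv[1],s=1.5)
print(-c['R'].T@c['t'],c['vertical_fov'])
E
python3 wv.py w1.png; python3 -c "
from h import *
import pickle
go([.4655,-.242,.042],-108.7)
c=pickle.load(open('wrist.pkl','rb'))
for p in [(.4655,-.242,.067),(.5586,-.2737,.067),(.513,-.258,.067)]: print(w2px(c,p,True)*1.5)"
```

```text
[ 0.53912063 -0.26528849  0.30064371] 65.70646984690485
t 1.15 pos [ 0.4651 -0.2415  0.1591] jaw -108.6 q [-27.  16.  -7.  67.   0. 171.] F [-0.8 -0.1 -0.3] op 0.0598
delta [11.71  0.04 -0.08] rot [0.07 0.1  0.04] rows 2.3
[388.83225437 301.10501835]
[390.04388078 118.53073848]
[389.1574455  210.24096032]
```

View pics/w1.png

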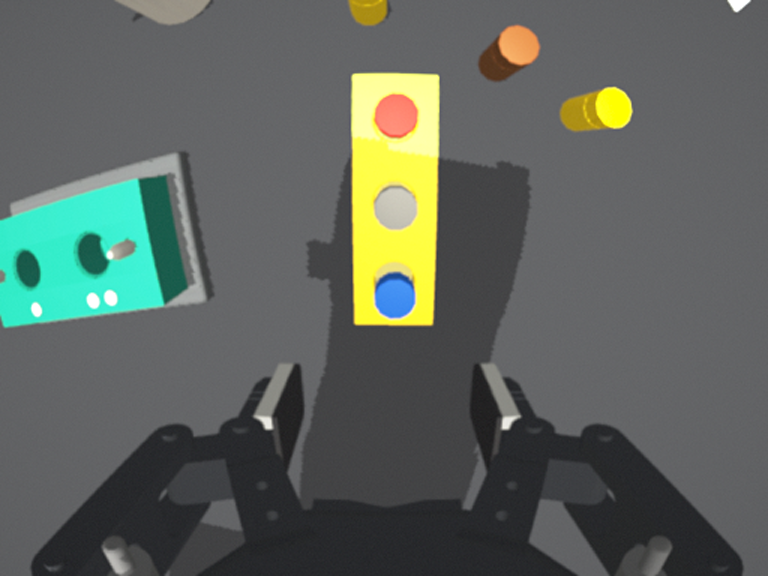

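The wrist view shows blue (395,296), grey (395,208) and red (396,115) in the rack, close to the predictions. I'll measure the remaining offsets.

```bash
python3 -c "
from h import *
import pickle
c=pickle.load(open('wrist.pkl','rb'))
for n,p,z in [('b',(395,296),.067),('g',(396,208),.067),('r',(396,115.5),.067),('r1',(352,74),.032),('r2',(439,76),.032),('r3',(433,324),.032),('r4',(355,324),.032),('p2',(96,254),.061),('p1',(28,269),.061)]: print(n,px2w(c,p[0]/1.5,p[1]/1.5,z,True).round(4))
go([.4677,-.2453,.042],-108.7)
"
```

```text
b [ 0.4672 -0.2461  0.067 ]
g [ 0.513  -0.2618  0.067 ]
r [ 0.5592 -0.2771  0.067 ]
r1 [ 0.5948 -0.2625  0.032 ]
r2 [ 0.5777 -0.3109  0.032 ]
r3 [ 0.4305 -0.2607  0.032 ]
r4 [ 0.4466 -0.2128  0.032 ]
p2 [ 0.5526 -0.0738  0.061 ]
p1 [ 0.5669 -0.0056  0.061 ]
t 1.15 pos [ 0.4651 -0.2415  0.1591] jaw -108.6 q [-27.  16.  -7.  67.   0. 171.] F [-0.8 -0.1 -0.3] op 0.0598
delta [11.71  0.28 -0.39] rot [0.07 0.1  0.04] rows 2.3
```

Call:
servo_tool:
  deltas:
    - [0.4,5,0.2,-0.2,0,0,0]
    - [0.4,10,0.2,-0.2,0,0,0]
    - [0.4,11.7,0.2,-0.2,0,0,0]
    - [0.4,11.7,0.2,-0.2,0,0,0]
    - [-0.5,11.7,0.2,-0.2,0,0,0]
  force: 30

```text
t: 1.65
position: [0.4658, -0.2449, 0.0432]
ee_rot: [0.115, -0.697, 0.115, 0.698]
contact_force: [0.7, 0.3, 0.5]
opening: 0.0464
```

Call:
servo_tool:
  deltas:
    - [-0.6,0,0,0,0,0,0]
    - [-0.6,0,0,0,0,0,0]
    - [-0.6,0,0,0,0,0,0]
    - [-0.6,0,0,0,0,0,0]

```text
t: 2.05
position: [0.4669, -0.2459, 0.0451]
ee_rot: [-0.115, 0.698, -0.115, -0.697]
contact_force: [-2.0, -1.0, 10.9]
opening: 0.0225
```

Call:
servo_tool:
  deltas:
    - [-1,0,0,0,0,0,0]
    - [-1,-1,0,0,0,0,0]
    - [-1,-5,0,0,0,0,0]
    - [-1,-10,0,0,0,0,0]
    - [-1,-10,0,0,0,0,0]

```text
t: 2.55
position: [0.4695, -0.2473, 0.1522]
ee_rot: [-0.114, 0.702, -0.116, -0.694]
contact_force: [0.3, 0.1, -1.4]
opening: 0.023
```

```bash
python3 wv.py w2.png; python3 -c "
from h import *
go([.567,-.003,.145],-11.6)"
```

```text
[ 0.54094875 -0.27125803  0.29520983] 65.70646984690485
t 2.6 pos [ 0.4686 -0.2468  0.1492] jaw -108.7 q [-28.  17.  -8.  65.  -0. 171.] F [ 0.3  0.6 -1.5] op 0.0224
delta [  0.39 -26.25  -1.49] rot [-97.12  -0.28  -0.49] rows 11.3
```

View pics/w2.png

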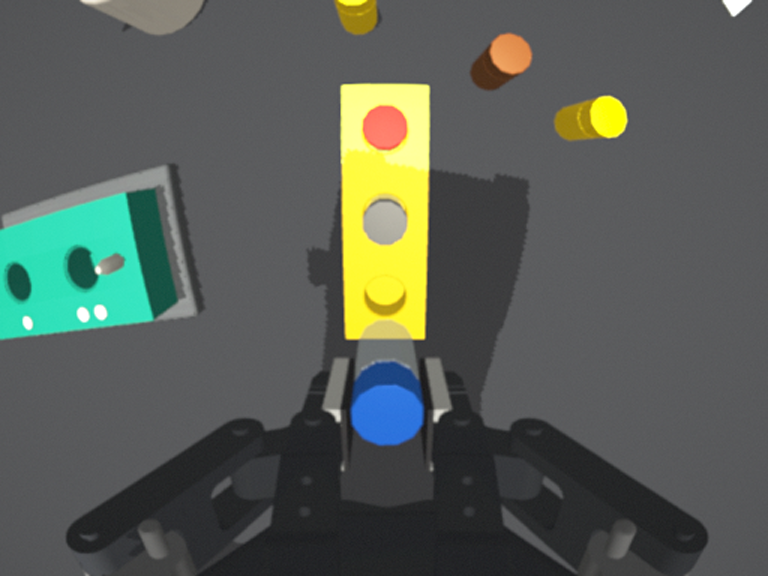

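The blue vial is held upright between the pads (cap at (387,403)). I'll use it to calibrate the wrist camera against the TCP.

```bash
python3 -c "
from h import *
import pickle
c=pickle.load(open('wrist.pkl','rb')); M=rot(); p0=sense()['position']
w=px2w(c,387/1.5,403/1.5,.171,True); print('cap',w.round(4),'tool offset mm',(M.T@(w-p0)*1000).round(1))
for n,p,z in [('r',(385,127.5),.067),('g',(385,221),.067),('p2',(85,267),.061),('p1',(19,281),.061)]: print(n,px2w(c,p[0]/1.5,p[1]/1.5,z,True).round(4))
"
```

```text
cap [ 0.4712 -0.2483  0.171 ] tool offset mm [-21.8   0.6  -3.1]
r [ 0.5591 -0.2773  0.067 ]
g [ 0.5136 -0.2619  0.067 ]
p2 [ 0.5533 -0.0739  0.061 ]
p1 [ 0.5676 -0.0064  0.061 ]
```

Call:
servo_tool:
  deltas:
    - [-1,0.4,-5,-0.4,-8.5,0,0]
    - [-1,0.4,-10,-0.7,-17,0,0]
    - [-1,0.4,-15,-1,-25.5,0,0]
    - [-1,0.4,-20,-1.3,-34,0,0]
    - [-1,0.4,-24,-1.5,-42,0,0]

```text
t: 3.1
position: [0.56, -0.0217, 0.1447]
ee_rot: [0.147, 0.694, 0.143, -0.69]
contact_force: [0.5, -0.7, 0.5]
opening: 0.023
```

Call:
servo_tool:
  deltas:
    - [-1,0,0,0,-8.5,0,0]
    - [-1,0,0,0,-17,0,0]
    - [-1,0,0,0,-25.5,0,0]
    - [-1,0,0,0,-34,0,0]
    - [-1,0,0,0,-42,0,0]

```text
t: 3.6
position: [0.5595, -0.0216, 0.1443]
ee_rot: [0.388, 0.594, 0.383, -0.592]
contact_force: [-0.3, 0.5, -0.5]
opening: 0.023
```

```bash
python3 -c "
from h import *
go([.567,-.005,.125],-11.6)"
```

```text
t 3.6 pos [ 0.5595 -0.0216  0.1443] jaw -24.0 q [ -2.  21.  -3.  66.  -0. 112.] F [-0.3  0.5 -0.5] op 0.023
delta [ 1.93 -0.01 -1.82] rot [-12.35   0.12  -0.39] rows 1.4
```

Call:
servo_tool:
  deltas:
    - [-1,0.5,0,-1,-8,0,0]
    - [-1,1.5,0,-1.8,-12.3,0,-0.4]
    - [-1,1.9,0,-1.8,-12.3,0,-0.4]
    - [-1,1.9,0,-1.8,-12.3,0,-0.4]

```text
t: 4.0
position: [0.5662, -0.0053, 0.1245]
ee_rot: [-0.446, -0.548, -0.446, 0.55]
contact_force: [-0.4, 0.4, -0.5]
opening: 0.0229
```

```bash
python3 wv.py w3.png; python3 -c "
from h import *
go([.567,-.005,.1],-11.6)"
```

```text
[0.58251639 0.0698369  0.26645183] 65.70646984690485
t 4.05 pos [ 0.5665 -0.0055  0.125 ] jaw -11.8 q [ -0.  22.  -4.  64.  -0. 101.] F [ 0.7  0.6 -0.3] op 0.023
delta [ 2.5   0.04 -0.07] rot [-0.19  0.13  0.07] rows 0.5
```

View pics/w3.png

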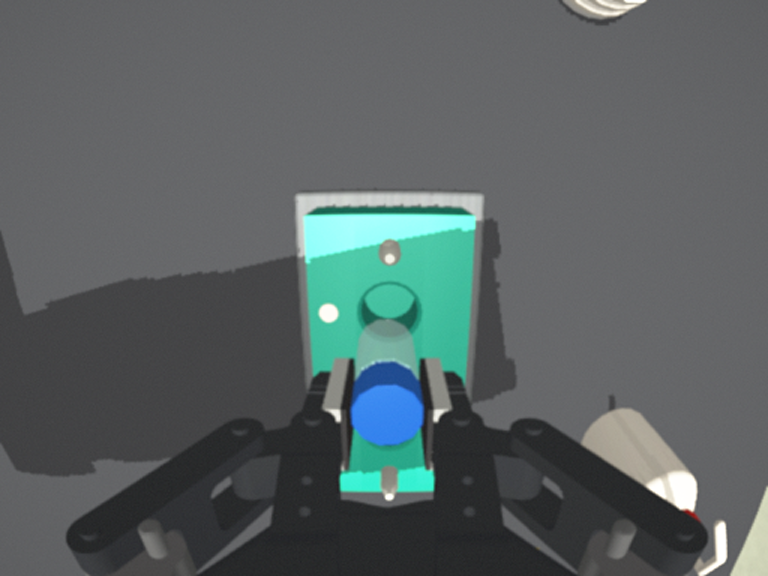

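```bash
python3 -c "
from h import *
import pickle
c=pickle.load(open('wrist.pkl','rb')); M=rot(); p0=sense()['position']
W=lambda u,v,z: px2w(c,u/1.5,v/1.5,z,True)
d1=W(389,259,.083); d2=W(389,496,.083); print('d',d1.round(4),d2.round(4),np.linalg.norm(d1-d2),'mid',((d1+d2)/2).round(4))
e1=W(305,214,.061);e2=W(474,214,.061);e3=W(386,490,.061); print('edges',e1.round(4),e2.round(4),np.linalg.norm(e1-e2),'near mid',((e1+e2)/2).round(4),e3.round(4), 'dist',np.linalg.norm((e1+e2)/2-e3))
print('dot',W(328.5,313,.061).round(4),'pocket top',W(389,282,.061).round(4),'l',W(360,312,.061).round(4),'r',W(419,312,.061).round(4))
cap=W(387,403,.147); print('cap',cap.round(4),'bottom edge',W(386,321,.087).round(4),(M.T@(cap-p0)*1000).round(1))
u=np.array([np.cos(np.radians(78.4)),np.sin(np.radians(78.4)),0]); n=np.array([u[1],-u[0],0])
print('along/across of d1,d2,edge mid,e3,cap,tcp,dot,pocket l/r rel TCP, mm')
for q in [d1,d2,(e1+e2)/2,e3,cap,W(386,321,.087),W(328.5,313,.061),W(389,282,.061),(W(360,312,.061)+W(419,312,.061))/2]: print((np.array([u@(q-p0),n@(q-p0)])*1000).round(1))
print(np.degrees(np.arctan2(*(d1-d2)[[1,0]])))
"
```

```text
d [0.5745 0.0287 0.083 ] [ 0.5482 -0.0997  0.083 ] 0.13106097331769556 mid [ 0.5614 -0.0355  0.083 ]
edges [0.5396 0.0531 0.061 ] [0.6169 0.0371 0.061 ] 0.07892069076250485 near mid [0.5783 0.0451 0.061 ] [ 0.5433 -0.1146  0.061 ] dist 0.16348844625890155
dot [0.5389 0.0032 0.061 ] pocket top [0.5713 0.0127 0.061 ] l [0.5543 0.0006 0.061 ] r [ 0.5826 -0.0052  0.061 ]
cap [ 0.5675 -0.0014  0.147 ] bottom edge [0.5679 0.0031 0.087 ] [-22.    0.2  -4.2]
along/across of d1,d2,edge mid,e3,cap,tcp,dot,pocket l/r rel TCP, mm
[35.1  1. ]
[-95.9   1. ]
[51.9  1.3]
[-111.5   -0.8]
[4.2 0.2]
[ 8.7 -0.3]
[  3.  -28.8]
[18.8  1.1]
[3.5 1.3]
78.3996869417076
```

Block geometry is consistent (dowel spacing 131 mm, width 79 mm, length 163.5 mm). The vial may lean, so I'll check it with an overlay.

```bash
python3 -c "
from h import *
import pickle
c=pickle.load(open('wrist.pkl','rb')); f=cv2.resize(c['frame'][100:330,190:330,::-1],None,fx=4,fy=4,interpolation=cv2.INTER_CUBIC)
cap=px2w(c,387/1.5,403/1.5,.147,True)
for z,col in [(.147,(255,255,0)),(.129,(0,255,255)),(.087,(0,0,255))]:
  P=[(w2px(c,[cap[0]+.012*np.cos(a),cap[1]+.012*np.sin(a),z],True)-[190,100])*4+1.5 for a in np.linspace(0,6.28,40)]
  cv2.polylines(f,[np.int32(P)],True,col,1)
cv2.imwrite('pics/ov.png',f[:,:][200:800])
"
```

```text
(no output)
```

View pics/ov.png

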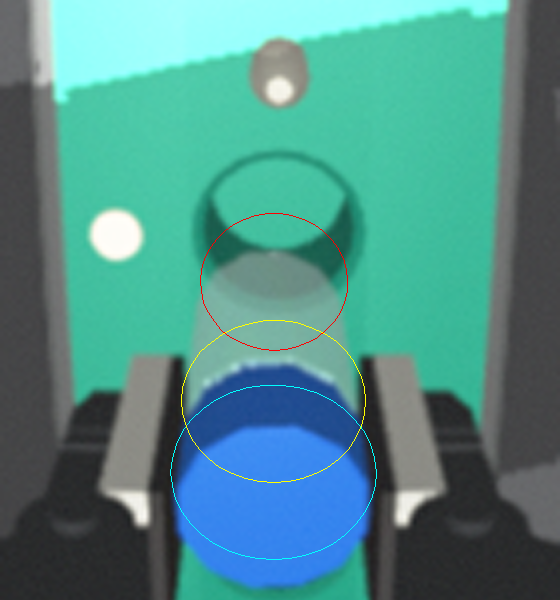

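The cap top's real centre is at about (387,414); I had included the side wall. I'll fit position, height and tilt to the cap arcs and base.

```bash
python3 -c "
from h import *
import pickle
from scipy.optimize import least_squares
c=pickle.load(open('wrist.pkl','rb')); p0=sense()['position']
u=np.array([np.cos(np.radians(78.4)),np.sin(np.radians(78.4)),0]); n=np.array([u[1],-u[0],0])
o=lambda r,cx=273: np.array([cx/4+190,(r+200)/4+100])
def ring(ctr,ax,s):  # far(+)/near rim pts along u
    e=u-ax*(u@ax); e/=np.linalg.norm(e); return ctr+s*.012*e
def model(p):
    b,zt,th,a=p; top=p0+b*u+a*n; top=top.copy(); top[2]=zt
    ax=np.array([0,0,1.])*np.cos(th)+u*np.sin(th)
    return [w2px(c,ring(top,ax,1),True),w2px(c,ring(top,ax,-1),True),w2px(c,ring(top-.018*ax,ax,1),True),w2px(c,ring(top-.06*ax,ax,1),True)]
obs=[o(427),o(587),o(365),o(250)]
def res(p): return np.concatenate([np.array(m)-q for m,q in zip(model(p),obs)])
s=least_squares(res,[.003,.145,0,0],x_scale=[.001,.001,.01,.001]); b,zt,th,a=s.x
print('top along mm',b*1000,'ztop',zt,'tilt deg',np.degrees(th),'across',a*1000,'bottom along',(b-.06*np.sin(th))*1000,'cost',s.cost,s.fun.round(1),'p0',p0)
"
```

```text
top along mm -5.213724667650998 ztop 0.14042872478801785 tilt deg -0.3809969393366821 across 0.2999033236838467 bottom along -4.814748546091031 cost 0.27711775212600304 [-0.   0.4  0.  -0.  -0.  -0.6  0.   0.2] p0 [ 0.56648555 -0.00550091  0.12502396]
```

Call:
servo_tool:
  deltas:
    - [-1,0.3,0.07,-0.6,-0.2,0,0]
    - [-1,1.0,0.07,-0.6,-0.2,0,0]
    - [-1,1.2,0.07,-0.6,-0.2,0,0]
    - [-1,1.2,0.07,-0.6,-0.2,0,0]

```text
t: 4.45
position: [0.568, 0.0002, 0.1125]
ee_rot: [-0.447, -0.547, -0.447, 0.549]
contact_force: [0.4, -0.2, -1.2]
opening: 0.0229
```

```bash
python3 wv.py w4.png; python3 -c "
from h import *
import pickle
go([.567,-.005,.1],-11.6)
c=pickle.load(open('wrist.pkl','rb')); save(c,'w4c.png',(190,100,330,280),4)"
```

```text
[0.58405893 0.07539767 0.2545096 ] 65.70646984690485
t 4.5 pos [5.682e-01 1.000e-04 1.128e-01] jaw -11.6 q [  0.  23.  -5.  63.  -0. 102.] F [ 0.7 -0.7  0.1] op 0.0231
delta [ 1.28 -0.01  0.52] rot [-0.01  0.14  0.09] rows 0.3
```

View pics/w4c.png

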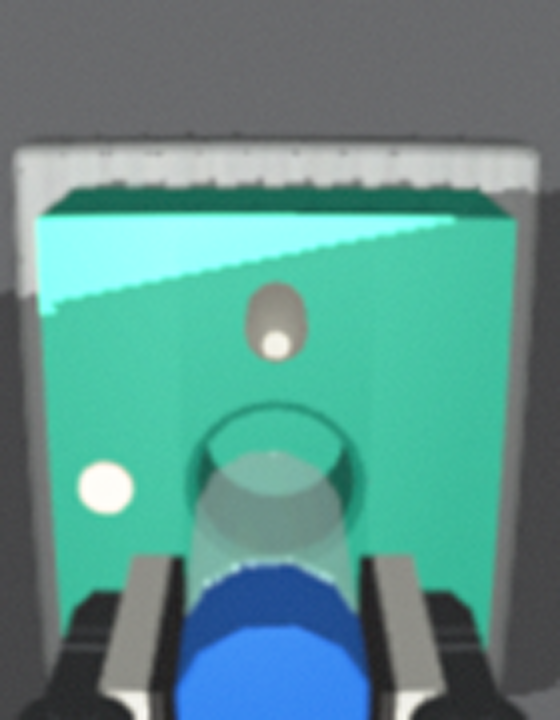

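```bash
python3 -c "
from h import *
import pickle
c=pickle.load(open('wrist.pkl','rb')); p0=sense()['position']
u=np.array([np.cos(np.radians(78.4)),np.sin(np.radians(78.4)),0]); n=np.array([u[1],-u[0],0])
W=lambda x,y,z: px2w(c,190+x/4,100+y/4,z,True)
f=lambda q:(np.array([u@(q-p0),n@(q-p0)])*1000).round(1)
print('dot',f(W(105,488,.061)),'mouth far',f(W(276,402,.061)),'L/R',f(W(186,488,.061)),f(W(366,488,.061)),'dowel tip',f(W(276,345,.083)),'edge',f(W(278,215,.061)))
for z in (.068,.072,.0755): print(z,'base edge',f(W(272,450,z)),'captop near',z+.06,f(W(273,627,z+.06)),'cap low',f(W(273,565,z+.042)))
"
```

```text
dot [ -2.9 -29.4] mouth far [13.2  0.8] L/R [ -2.8 -15. ] [-2.7 16.7] dowel tip [29.4  0.8] edge [45.5  1.1]
0.068 base edge [7.  0.2] captop near 0.128 [6.6 0.4] cap low [6.2 0.4]
0.072 base edge [8.5 0.2] captop near 0.132 [8.8 0.4] cap low [8.1 0.4]
0.0755 base edge [9.8 0.2] captop near 0.1355 [10.8  0.4] cap low [9.9 0.4]
```

Call:
servo_tool:
  deltas:
    - [-1,0,0.05,-0.1,0,0,0]
    - [-1,0.6,0.05,-0.1,0,0,0]
    - [-1,1.2,0.05,-0.1,0,0,0]
    - [-1,1.8,0.05,-0.1,0,0,0]

```text
t: 4.9
position: [0.5687, 0.001, 0.0941]
ee_rot: [-0.447, -0.547, -0.447, 0.549]
contact_force: [-0.3, -0.1, -0.4]
opening: 0.0226
```

```bash
python3 -c "
from h import *
go([.568,.001,.075],-11.6)"
```

```text
t 4.9 pos [0.5687 0.001  0.0941] jaw -11.6 q [  0.  24.  -6.  60.  -0. 102.] F [-0.3 -0.1 -0.4] op 0.0226
delta [ 1.91 -0.07  0.01] rot [-0.01  0.14  0.11] rows 0.4
```

Call:
servo_tool:
  deltas:
    - [-1,0.5,0,0,0,0,0]
    - [-1,1.0,0,0,0,0,0]
    - [-1,1.4,0,0,0,0,0]
    - [-1,1.7,0,0,0,0,0]

```text
t: 5.3
position: [0.5686, 0.0009, 0.0767]
ee_rot: [-0.447, -0.547, -0.447, 0.549]
contact_force: [0.2, -0.5, -0.2]
opening: 0.023
```

Call:
servo_tool:
  deltas:
    - [-1,0.2,0,0,0,0,0]
    - [-1,0.4,0,0,0,0,0]

```text
t: 5.5
position: [0.5686, 0.0009, 0.0726]
ee_rot: [-0.447, -0.547, -0.447, 0.549]
contact_force: [0.2, -0.1, -0.8]
opening: 0.0231
```

Call:
servo_tool:
  deltas:
    - [-1,0.1,0,0,0,0,0]
    - [-1,0.2,0,0,0,0,0]

```text
t: 5.7
position: [0.5686, 0.0009, 0.0706]
ee_rot: [-0.447, -0.547, -0.447, 0.549]
contact_force: [-0.6, 0.2, -1.1]
opening: 0.0228
```

Call:
servo_tool:
  deltas:
    - [-1,0.1,0,0,0,0,0]
    - [-1,0.2,0,0,0,0,0]

```text
t: 5.9
position: [0.5688, 0.0009, 0.0689]
ee_rot: [-0.447, -0.547, -0.447, 0.549]
contact_force: [-2.5, 0.5, 10.0]
opening: 0.0229
```

Contact came at TCP z ≈ 0.0693, i.e. the base on the pocket floor at 0.031. Release and rise.

Call:
servo_tool:
  deltas:
    - [0.2,0,0,0,0,0,0]
    - [0.2,0,0,0,0,0,0]
    - [0.2,0,0,0,0,0,0]
    - [0.2,-4,0,0,0,0,0]
    - [0.2,-9,0,0,0,0,0]

```text
t: 6.4
position: [0.5674, 0.0011, 0.1582]
ee_rot: [-0.446, -0.546, -0.448, 0.55]
contact_force: [0.6, 0.2, 0.4]
opening: 0.0513
```

```bash
python3 -c "
from h import *
go([.5592,-.277,.16],-108.7)
"
```

```text
t 6.4 pos [0.5674 0.0011 0.1582] jaw -11.6 q [  0.  22.   0.  69.  -0. 102.] F [0.6 0.2 0.4] op 0.0513
delta [-0.12  4.79 27.41] rot [9.709e+01 4.100e-01 9.000e-02] rows 11.3
```

Call:
servo_tool:
  deltas:
    - [0.2,0,0.9,4.9,8.5,0,0]
    - [0.2,0,1.8,9.8,17,0,0]
    - [0.2,0,2.6,14.7,25.5,0,0]
    - [0.2,0,3.5,19.6,34,0,0]
    - [0.2,0,4.3,24.5,42,0,0]

```text
t: 6.9
position: [0.5599, -0.2496, 0.1589]
ee_rot: [-0.219, -0.67, -0.219, 0.675]
contact_force: [1.2, 0.5, 1.0]
opening: 0.0512
```

Call:
servo_tool:
  deltas:
    - [0.2,0,0,0,8.5,0,0]
    - [0.2,0,0,0,17,0,0]
    - [0.2,0,0,0,25.5,0,0]
    - [0.2,0,0,0,34,0,0]
    - [0.2,0,0,0,42,0,0]

```text
t: 7.4
position: [0.5598, -0.2497, 0.1588]
ee_rot: [0.038, -0.704, 0.04, 0.708]
contact_force: [0.1, -0.7, 0.8]
opening: 0.0511
```

```bash
python3 -c "
from h import *
go([.557,-.276,.12],-108.7)
"
```

```text
t 7.4 pos [ 0.5598 -0.2497  0.1588] jaw -96.3 q [-24.  27.   9.  72.  -0. 162.] F [ 0.1 -0.7  0.8] op 0.0511
delta [ 3.89  2.64 -0.03] rot [12.38  0.31 -0.19] rows 1.4
```

Call:
servo_tool:
  deltas:
    - [0.2,0,2.6,0,8,0,0]
    - [0.2,1,2.6,0,12.4,0,0]
    - [0.2,3,2.6,0,12.4,0,0]
    - [0.2,3.9,2.6,0,12.4,0,0]
    - [0.2,3.9,2.6,0,12.4,0,0]

```text
t: 7.9
position: [0.5559, -0.2751, 0.1187]
ee_rot: [0.114, -0.695, 0.116, 0.701]
contact_force: [-0.4, -0.1, 0.9]
opening: 0.0512
```

```bash
python3 wv.py w5.png; python3 -c "
from h import *
import pickle
go([.557,-.276,.043],-108.7)
c=pickle.load(open('wrist.pkl','rb')); hsv=cv2.cvtColor(c['frame'],cv2.COLOR_RGB2HSV)
m=cv2.inRange(hsv,np.array([0,140,90]),np.array([6,255,255])); n,l,s,ce=cv2.connectedComponentsWithStats(m)
for i in range(1,n):
  if s[i,4]>60: print(s[i],ce[i]*1.5, px2w(c,*ce[i],.067,True).round(4))
print(w2px(c,[.557,-.276,.067],True)*1.5)"
```

```text
[ 0.63004732 -0.29975785  0.260249  ] 65.70646984690485
t 7.95 pos [ 0.5565 -0.2754  0.1198] jaw -108.7 q [-26.  29.   6.  67.  -0. 172.] F [ 0.1 -0.1  0.8] op 0.0511
delta [ 7.68  0.02 -0.11] rot [ 0.01  0.34 -0.22] rows 1.5
[   0   38   35   50 1424] [23.64080056 92.73139045] [ 0.7428 -0.1318  0.067 ]
[243 190  31  36 898] [387.04008909 312.07516704] [ 0.5631 -0.2783  0.067 ]
[386.43545681 325.18064993]
```

View pics/w5.png

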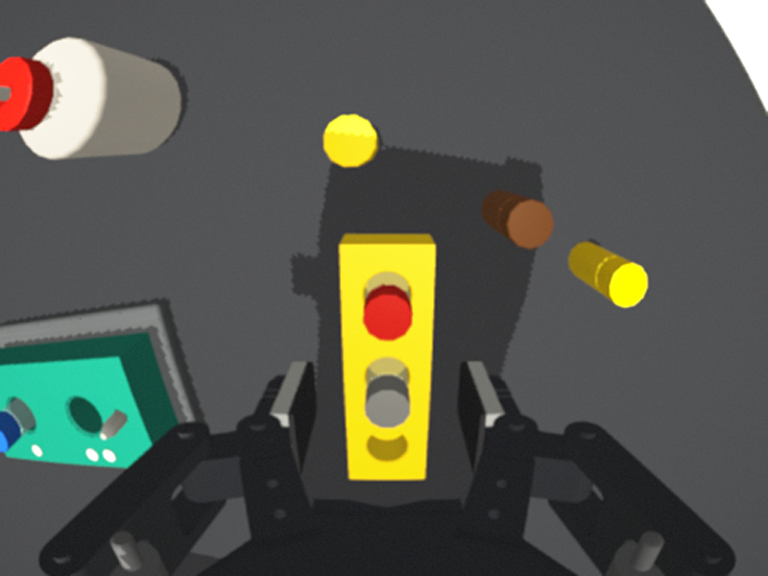

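The red cap is at (387,316) in the rack, with the fingers straddling the row; brown (528,222) and yellow vials are clear. Descend and grip.

Call:
servo_tool:
  deltas:
    - [0.2,3,0.1,-0.24,0,0.3,-0.2]
    - [0.2,6,0.1,-0.24,0,0.3,-0.2]
    - [0.2,7.7,0.1,-0.24,0,0.3,-0.2]
    - [0.2,7.7,0.1,-0.24,0,0.3,-0.2]
    - [0,7.7,0.1,-0.24,0,0.3,-0.2]

```text
t: 8.45
position: [0.5585, -0.2773, 0.044]
ee_rot: [-0.115, 0.698, -0.115, -0.698]
contact_force: [0.2, -0.1, 0.2]
opening: 0.0426
```

Call:
servo_tool:
  deltas:
    - [-1,0,0,0,0,0,0]
    - [-1,0,0,0,0,0,0]
    - [-1,0,0,0,0,0,0]
    - [-1,0,0,0,0,0,0]
    - [-1,0,0,0,0,0,0]
  force: 30

```text
t: 8.95
position: [0.5596, -0.2778, 0.0459]
ee_rot: [-0.114, 0.699, -0.115, -0.697]
contact_force: [-0.8, 0.1, 8.4]
opening: 0.0227
```

Call:
servo_tool:
  deltas:
    - [-1,-1,0,0,0,0,0]
    - [-1,-5,0,0,0,0,0]
    - [-1,-9,0,0,0,0,0]
    - [-1,-10.5,0,0,0,0,0]
    - [-1,-10.5,0,0,0,0,0]

```text
t: 9.45
position: [0.5608, -0.2784, 0.1549]
ee_rot: [-0.114, 0.701, -0.116, -0.695]
contact_force: [-0.5, 1.3, -0.7]
opening: 0.0229
```

```bash
python3 -c "
from h import *
go([.5545,-.067,.14],-11.6)
"
```

```text
t 9.45 pos [ 0.5608 -0.2784  0.1549] jaw -108.7 q [-26.  28.   9.  71.  -0. 172.] F [-0.5  1.3 -0.7] op 0.0229
delta [  1.4  -19.83   7.38] rot [-97.06  -0.31  -0.5 ] rows 11.3
```

Call:
servo_tool:
  deltas:
    - [-1,0,-4,1.5,-8.5,0,0]
    - [-1,0,-8,3,-17,0,0]
    - [-1,0,-12,4.5,-25.5,0,0]
    - [-1,0,-16,6,-34,0,0]
    - [-1,0,-19.8,7.4,-42,0,0]

```text
t: 9.95
position: [0.5534, -0.0654, 0.1537]
ee_rot: [0.147, 0.694, 0.143, -0.69]
contact_force: [1.0, -0.3, -1.4]
opening: 0.0231
```

Call:
servo_tool:
  deltas:
    - [-1,0,0,0,-8.5,0,0]
    - [-1,0,0,0,-17,0,0]
    - [-1,0,0,0,-25.5,0,0]
    - [-1,0,0,0,-34,0,0]
    - [-1,0,0,0,-42,0,0]

```text
t: 10.45
position: [0.553, -0.0652, 0.1535]
ee_rot: [0.388, 0.594, 0.383, -0.592]
contact_force: [0.1, -0.4, 0.4]
opening: 0.023
```

```bash
python3 -c "
from h import *
go([.5548,-.067,.115],-11.6)
"
```

```text
t 10.45 pos [ 0.553  -0.0652  0.1535] jaw -24.0 q [ -7.  20.  -3.  67.  -0. 107.] F [ 0.1 -0.4  0.4] op 0.023
delta [3.85 0.2  0.09] rot [-12.35   0.1   -0.45] rows 1.4
```

Call:
servo_tool:
  deltas:
    - [-1,0.5,0.2,0.1,-8,0,0]
    - [-1,1.5,0.2,0.1,-12.3,0,-0.4]
    - [-1,3,0.2,0.1,-12.3,0,-0.4]
    - [-1,4.0,0.2,0.1,-12.3,0,-0.4]
    - [-1,4.0,0.2,0.1,-12.3,0,-0.4]

```text
t: 10.95
position: [0.5537, -0.067, 0.112]
ee_rot: [-0.447, -0.547, -0.447, 0.549]
contact_force: [-0.2, -0.3, -0.4]
opening: 0.023
```

```bash
python3 wv.py w6.png; python3 -c "
from h import *
import pickle
go([.5548,-.067,.1],-11.6)
c=pickle.load(open('wrist.pkl','rb')); save(c,'w6c.png',(190,130,330,280),4)"
```

```text
[0.56977682 0.00817123 0.2540321 ] 65.70646984690485
t 11.0 pos [ 0.5542 -0.0671  0.113 ] jaw -11.7 q [-7. 22. -6. 62. -0. 95.] F [-0.   0.4 -0.4] op 0.0225
delta [ 1.3   0.06 -0.02] rot [-0.07  0.12  0.04] rows 0.3
```

View pics/w6c.png

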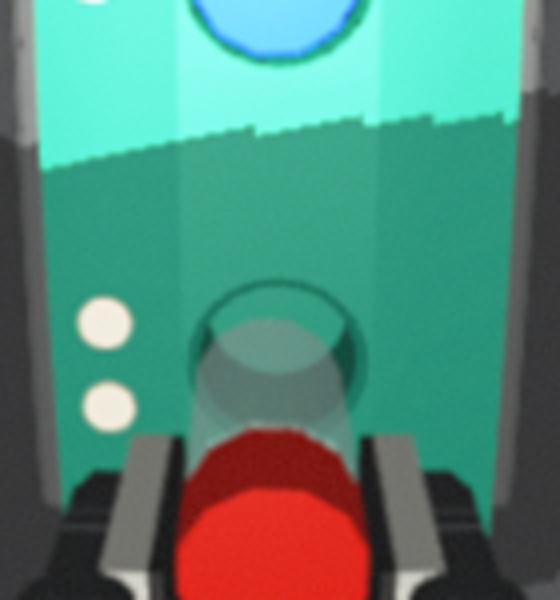

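```bash
python3 -c "
from h import *
import pickle
c=pickle.load(open('wrist.pkl','rb')); p0=sense()['position']
u=np.array([np.cos(np.radians(78.4)),np.sin(np.radians(78.4)),0]); n=np.array([u[1],-u[0],0])
W=lambda x,y,z: px2w(c,190+x/4,130+y/4,z,True)
f=lambda q:(np.array([u@(q-p0),n@(q-p0)])*1000).round(1)
print('dots',f(W(105,323,.061)),f(W(109,407,.061)),'mouth far',f(W(278,280,.061)),'L/R',f(W(189,360,.061)),f(W(367,360,.061)))
for z in (.072,.074): print(z,'base edge',f(W(268,318,z)),'L/R',f(W(195,385,z)),f(W(345,385,z)),'captop near',f(W(272,488,z+.06)),'cap low',f(W(272,430,z+.042)))
"
```

```text
dots [  5.8 -29.2] [-10.2 -29.3] mouth far [13.7  0.9] L/R [ -1.1 -14.7] [-1.1 16.5]
0.072 base edge [10.8 -0.8] L/R [ -1.1 -13. ] [-1.1 12. ] captop near [11.6 -0.1] cap low [10.5 -0.1]
0.074 base edge [11.5 -0.8] L/R [ -0.3 -12.8] [-0.2 11.9] captop near [12.7 -0. ] cap low [11.5 -0.1]
```

Call:
servo_tool:
  deltas:
    - [-1,0,0.13,0.14,0,0,0]
    - [-1,0.6,0.13,0.14,0,0,0]
    - [-1,1.2,0.13,0.14,0,0,0]
    - [-1,1.8,0.13,0.14,0,0,0]

```text
t: 11.4
position: [0.5551, -0.0687, 0.0945]
ee_rot: [-0.447, -0.548, -0.446, 0.549]
contact_force: [0.4, -0.3, -1.1]
opening: 0.0227
```

Call:
servo_tool:
  deltas:
    - [-1,0.5,0,0,0,0,0]
    - [-1,1.0,0,0,0,0,0]
    - [-1,1.5,0,0,0,0,0]
    - [-1,2.0,0,0,0,0,0]

```text
t: 11.8
position: [0.5551, -0.0688, 0.0741]
ee_rot: [-0.447, -0.548, -0.446, 0.549]
contact_force: [0.4, -0.3, -0.7]
opening: 0.0228
```

Call:
servo_tool:
  deltas:
    - [-1,0.2,0,0,0,0,0]
    - [-1,0.35,0,0,0,0,0]

```text
t: 12.0
position: [0.555, -0.0687, 0.0703]
ee_rot: [-0.447, -0.547, -0.446, 0.549]
contact_force: [0.9, -0.6, 0.3]
opening: 0.0233
```

Call:
servo_tool:
  deltas:
    - [-1,0.1,0,0,0,0,0]
    - [-1,0.2,0,0,0,0,0]

```text
t: 12.2
position: [0.5552, -0.0688, 0.0689]
ee_rot: [-0.447, -0.548, -0.446, 0.549]
contact_force: [-3.5, -0.1, 9.3]
opening: 0.0229
```

Seated too. Release, rise, and head for the upper half.

Call:
servo_tool:
  deltas:
    - [0.2,0,0,0,0,0,0]
    - [0.2,0,0,0,0,0,0]
    - [0.2,0,0,0,0,0,0]
    - [0.2,-4,0,0,0,0,0]
    - [0.2,-9,0,0,0,0,0]

```text
t: 12.7
position: [0.5537, -0.0684, 0.1582]
ee_rot: [-0.446, -0.547, -0.447, 0.55]
contact_force: [1.8, -0.3, 0.3]
opening: 0.0513
```

```bash
python3 -c "
from h import *
go([.545,.3485,.16],17.5)
"
```

```text
t 12.7 pos [ 0.5537 -0.0684  0.1582] jaw -11.7 q [-7. 21. -1. 68. -0. 95.] F [ 1.8 -0.3  0.3] op 0.0513
delta [ -0.23  -9.28 -40.65] rot [-29.17   0.06   0.29] rows 8.3
```

Call:
servo_tool:
  deltas:
    - [0.4,-0.2,-1.1,-4.9,-4,0,0]
    - [0.4,-0.2,-2.2,-9.8,-8,0,0]
    - [0.4,-0.2,-3.3,-14.6,-12,0,0]
    - [0.4,-0.2,-4.4,-19.4,-16,0,0]
    - [0.4,-0.2,-5.5,-24.2,-20,0,0]

```text
t: 13.2
position: [0.5485, 0.1817, 0.1601]
ee_rot: [0.535, 0.46, 0.537, -0.463]
contact_force: [1.5, 0.7, 0.5]
opening: 0.0597
```

```bash
python3 -c "
from h import *
go([.545,.3485,.14],17.5)
"
```

```text
t 13.2 pos [0.5485 0.1817 0.1601] jaw 8.5 q [ 18.  23.   2.  70.   0. 100.] F [1.5 0.7 0.5] op 0.0597
delta [  1.99   2.13 -16.55] rot [-9.01  0.01  0.27] rows 3.4
```

Call:
servo_tool:
  deltas:
    - [0.4,0.5,0.6,-4.8,-3,0,0]
    - [0.4,1,1.2,-9.5,-6,0,0]
    - [0.4,1.5,1.8,-14,-9,0,0]
    - [0.4,2,2.1,-16.5,-9,0,0]
    - [0.4,2,2.1,-16.5,-9,0,0]

```text
t: 13.7
position: [0.5437, 0.3511, 0.1385]
ee_rot: [0.57, 0.416, 0.572, -0.419]
contact_force: [-0.7, -2.0, 0.1]
opening: 0.0598
```

```bash
python3 wv.py w7.png; python3 -c "
from h import *
import pickle
c=pickle.load(open('wrist.pkl','rb'));
go([.545,.3485,.042],17.5)
t=cam('top'); pickle.dump(t,open('top2.pkl','wb'))
a=c['frame'][:,:,::-1]; b=cv2.resize(t['frame'][160:260,220:400,::-1],None,fx=2.8,fy=2.8)
cv2.imwrite('pics/combo.png',np.vstack([a,cv2.copyMakeBorder(b,0,0,0,512-b.shape[1],cv2.BORDER_CONSTANT)])[:600])"
```

```text
[0.52148484 0.42423373 0.28071307] 65.70646984690485
t 13.75 pos [0.5441 0.3494 0.139 ] jaw 17.6 q [ 33.  32.  13.  72.   0. 105.] F [ 1.1 -0.7  0.3] op 0.0596
delta [9.7  0.11 0.11] rot [0.12 0.   0.33] rows 1.9
```

View pics/combo.png

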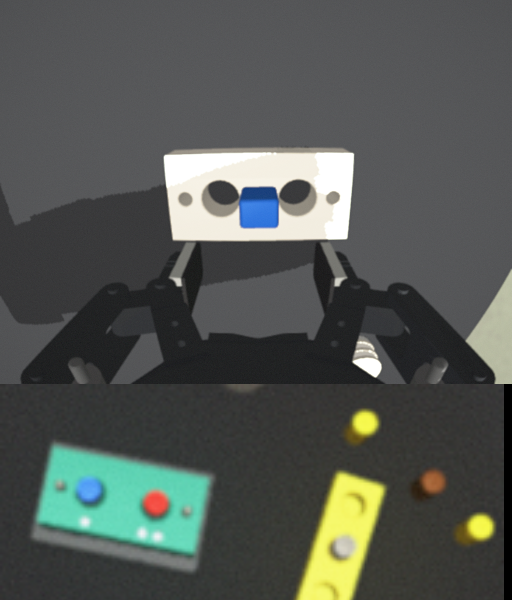

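The lower part shows blue in the one-dot pocket and red in the two-dot pocket, both centred, with grey still in the rack. The upper part shows the white half with corners (165,155), (353,153), (349,240), (173,241) and the grip top around (259,213).

```bash
python3 -c "
from h import *
import pickle
c=pickle.load(open('wrist.pkl','rb'))
W=lambda x,y,z: px2w(c,x,y,z,True)
P=[W(*p,.034) for p in [(165,155),(353,153),(349,240),(173,241)]]
print('centre',np.mean(P,0).round(4),'L',np.linalg.norm(P[0]-P[1]),np.linalg.norm(P[2]-P[3]),'W',np.linalg.norm(P[1]-P[2]),np.linalg.norm(P[0]-P[3]))
for a,b in [(1,0),(2,3)]: print(np.degrees(np.arctan2(*(P[a]-P[b])[[1,0]])))
h=[W(185,199,.034),W(333,198,.034)]; print('holes',np.mean(h,0).round(4),np.linalg.norm(h[0]-h[1]),np.degrees(np.arctan2(*(h[1]-h[0])[[1,0]])))
g=[W(240,227,.074),W(278,227,.074),W(277,199,.074),W(241,199,.074)]; print('grip',np.mean(g,0).round(4),np.linalg.norm(g[0]-g[1]),np.linalg.norm(g[1]-g[2]))
go([.5445,.349,.042],17.5)
"
```

```text
centre [0.546  0.3489 0.034 ] L 0.162700460500416 0.16676017240836188 W 0.08256689227293912 0.08186574059941568
18.443726706089485
18.221488816692013
holes [0.5448 0.3493 0.034 ] 0.13161472180959524 18.268622784982163
grip [0.5446 0.3505 0.074 ] 0.028725529176290846 0.02225356292622023
t 13.8 pos [0.5445 0.3482 0.1395] jaw 17.5 q [ 33.  32.  13.  72.   0. 105.] F [-0.5 -0.7 -1. ] op 0.0596
delta [ 9.75  0.07 -0.08] rot [0.04 0.01 0.31] rows 1.9
```

Call:
servo_tool:
  deltas:
    - [0.4,3,0.1,-0.1,-0.8,0,0.3]
    - [0.4,6,0.1,-0.1,-0.8,0,0.3]
    - [0.4,8.5,0.1,-0.1,-0.8,0,0.3]
    - [0.4,9.7,0.1,-0.1,-0.8,0,0.3]
    - [0.4,9.7,0.1,-0.1,-0.8,0,0.3]

```text
t: 14.3
position: [0.5442, 0.348, 0.0415]
ee_rot: [0.573, 0.413, 0.573, -0.415]
contact_force: [0.3, 0.3, 0.1]
opening: 0.0602
```

Call:
servo_tool:
  deltas:
    - [-1,0,0,0,0,0,0]
    - [-1,0,0,0,0,0,0]
    - [-1,0,0,0,0,0,0]
    - [-1,0,0,0,0,0,0]
    - [-1,0,0,0,0,0,0]
  force: 70

```text
t: 14.8
position: [0.5452, 0.3483, 0.0432]
ee_rot: [0.573, 0.414, 0.573, -0.414]
contact_force: [0.5, -2.3, 7.0]
opening: 0.0289
```

```bash
python3 -c "
from h import *
go([.545,.349,.042],18.3)
"
```

```text
t 14.8 pos [0.5452 0.3483 0.0432] jaw 18.3 q [ 33.  35.   4.  59.  -0. 104.] F [ 0.5 -2.3  7. ] op 0.0289
delta [ 0.12  0.   -0.07] rot [-0.03  0.03 -0.02] rows 0.0
```

Call:
servo_tool:
  deltas:
    - [-1,-1,0,0,0,0,0]
    - [-1,-5,0,0,0,0,0]
    - [-1,-9,0,0,0,0,0]
    - [-1,-12.5,0,0,0,0,0]
    - [-1,-12.5,0,0,0,0,0]

```text
t: 15.3
position: [0.547, 0.3496, 0.1744]
ee_rot: [0.574, 0.417, 0.572, -0.412]
contact_force: [-0.3, -1.1, -4.8]
opening: 0.0288
```

```bash
python3 -c "
from h import *
go([.561,-.036,.17],78.4)
"
```

```text
t 15.3 pos [0.547  0.3496 0.1744] jaw 18.3 q [ 33.  31.  17.  75.  -0. 104.] F [-0.3 -1.1 -4.8] op 0.0288
delta [  0.3  -10.76  37.06] rot [-60.13   0.17  -0.47] rows 7.7
```

Holding it (−4.8 N, opening 29 mm). Travel.

Call:
servo_tool:
  deltas:
    - [-1,0.1,-1,3.7,-7,0,0]
    - [-1,0.2,-2.2,7.5,-14,0,0]
    - [-1,0.3,-3.5,12,-21,0,0]
    - [-1,0.3,-4.8,16.5,-28,0,0]
    - [-1,0.3,-6,20.6,-35,0,0]

```text
t: 15.8
position: [0.554, 0.1332, 0.1704]
ee_rot: [0.673, 0.223, 0.67, -0.219]
contact_force: [1.4, -0.0, -5.5]
opening: 0.0291
```

```bash
python3 -c "
from h import *
go([.561,-.036,.165],78.4)
"
```

```text
t 15.8 pos [0.554  0.1332 0.1704] jaw 53.6 q [13. 21.  1. 70.  0. 50.] F [ 1.4 -0.  -5.5] op 0.0291
delta [  0.48 -13.2   10.61] rot [-24.84   0.26  -0.35] rows 3.4
```

Call:
servo_tool:
  deltas:
    - [-1,0.2,-3.5,2.8,-7,0,0]
    - [-1,0.4,-7,5.5,-14,0,0]
    - [-1,0.5,-10.5,8.3,-21,0,-0.3]
    - [-1,0.5,-13.2,10.6,-24.8,0.3,-0.3]
    - [-1,0.5,-13.2,10.6,-24.8,0.3,-0.3]

```text
t: 16.3
position: [0.5605, -0.0399, 0.1645]
ee_rot: [0.703, 0.072, 0.704, -0.072]
contact_force: [-1.1, 0.8, -5.0]
opening: 0.0292
```

Call:
servo_tool:
  deltas:
    - [-1,1,0,0,0,0,0]
    - [-1,1.8,0,0,0,0,0]
    - [-1,1.8,0,0,0,0,0]

```text
t: 16.6
position: [0.5594, -0.039, 0.1447]
ee_rot: [0.702, 0.072, 0.705, -0.072]
contact_force: [-1.2, -0.0, -4.9]
opening: 0.0291
```

```bash
python3 wv.py w8.png; python3 -c "
from h import *
import pickle
go([.561,-.036,.13],78.4)
c=pickle.load(open('wrist.pkl','rb')); save(c,'w8b.png',(60,60,460,360),2)"
```

```text
[ 0.48504905 -0.02374216  0.28713388] 65.70646984690485
t 16.65 pos [ 0.5598 -0.039   0.1455] jaw 78.3 q [-4. 21. -2. 67.  0.  8.] F [-0.1 -0.2 -4.8] op 0.0291
delta [1.55 0.32 0.06] rot [-0.07 -0.16  0.01] rows 0.3
```

View pics/w8b.png

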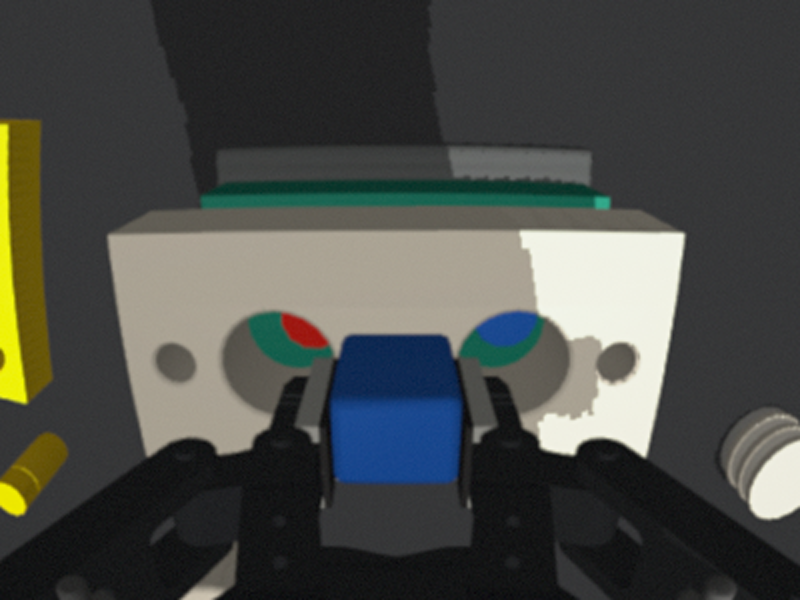

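12 pictures viewed, so the rest is numeric. This view shows the plate straight above the block, holes at crop (175,362) and (617,362), green edge corners around (202,196) and (610,196).

```bash
python3 -c "
from h import *
import pickle
c=pickle.load(open('wrist.pkl','rb')); p0=sense()['position']
u=np.array([np.cos(np.radians(78.4)),np.sin(np.radians(78.4)),0]); n=np.array([u[1],-u[0],0])
W=lambda x,y,z: px2w(c,60+x/2,60+y/2,z,True)
f=lambda q:(np.array([u@(q-p0),n@(q-p0)])*1000).round(1)
zt=p0[2]-.0432+.034
for name,a,b,z in [('holes',(175,362),(617,362),zt),('plate -x edge',(109,235),(684,234),zt),('green edge',(202,196),(610,196),.061)]:
  A,B=W(*a,z),W(*b,z); d=B-A; print(name,f(A),f(B),'len',np.linalg.norm(d).round(4),'mid',f((A+B)/2),'ang',np.degrees(np.arctan2(d[1],d[0])).round(2))
print('caps red arc pt,blue arc pt', 'p0',p0, 'block mid rel', f(np.array([.5612,-.0352,0])))
"
```

```text
holes [-65.2  -2.7] [65.1 -2.6] len 0.1303 mid [-0.  -2.7] ang 78.37
plate -x edge [-81.1 -41.4] [ 81.3 -41.6] len 0.1624 mid [  0.1 -41.5] ang 78.47
green edge [-77.3 -39.2] [ 85.9 -39.4] len 0.1632 mid [  4.3 -39.3] ang 78.46
caps red arc pt,blue arc pt p0 [ 0.55977623 -0.03897494  0.14550344] block mid rel [4.  0.6]
```

Call:
servo_tool:
  deltas:
    - [-1,0,0.39,0.25,0,0,0]
    - [-1,0.6,0.39,0.25,0,-0.2,0]
    - [-1,1.2,0.39,0.25,0,-0.2,0]
    - [-1,1.6,0.39,0.25,0,-0.2,0]
    - [-1,2.0,0.39,0.25,0,-0.2,0]

```text
t: 17.15
position: [0.5628, -0.0356, 0.125]
ee_rot: [0.704, 0.072, 0.703, -0.072]
contact_force: [-0.3, -0.5, -5.0]
opening: 0.0289
```

Call:
servo_tool:
  deltas:
    - [-1,0.15,0,0,0,0,0]
    - [-1,0.3,0,0,0,0,0]
    - [-1,0.45,0,0,0,0,0]

```text
t: 17.45
position: [0.5628, -0.0357, 0.1205]
ee_rot: [0.704, 0.072, 0.703, -0.072]
contact_force: [0.8, -0.2, -5.2]
opening: 0.0291
```

Call:
servo_tool:
  deltas:
    - [-1,0.15,0,0,0,0,0]
    - [-1,0.3,0,0,0,0,0]
    - [-1,0.4,0,0,0,0,0]

```text
t: 17.75
position: [0.5628, -0.0357, 0.1164]
ee_rot: [0.704, 0.072, 0.703, -0.072]
contact_force: [0.1, -0.5, -5.4]
opening: 0.0289
```

Call:
servo_tool:
  deltas:
    - [-1,0.2,0,0,0,0,0]
    - [-1,0.4,0,0,0,0,0]
    - [-1,0.6,0,0,0,0,0]

```text
t: 18.05
position: [0.5629, -0.0357, 0.1102]
ee_rot: [0.704, 0.072, 0.703, -0.072]
contact_force: [-0.4, 0.1, -5.7]
opening: 0.0291
```

Call:
servo_tool:
  deltas:
    - [-1,0.2,0,0,0,0,0]
    - [-1,0.4,0,0,0,0,0]
    - [-1,0.55,0,0,0,0,0]
  force: 90

```text
t: 18.35
position: [0.5628, -0.0358, 0.1045]
ee_rot: [0.704, 0.072, 0.703, -0.072]
contact_force: [0.1, 0.8, -4.6]
opening: 0.0289
```

Call:
servo_tool:
  deltas:
    - [-1,0.1,0,0,0,0,0]
    - [-1,0.2,0,0,0,0,0]
    - [-1,0.2,0,0,0,0,0]

```text
t: 18.65
position: [0.5628, -0.0357, 0.1028]
ee_rot: [0.704, 0.072, 0.703, -0.072]
contact_force: [-3.8, -0.3, 4.2]
opening: 0.0285
```

Call:
servo_tool:
  deltas:
    - [-1,0.15,0,0,0,0,0]
    - [-1,0.3,0,0,0,0,0]
    - [-1,0.3,0,0,0,0,0]

```text
t: 18.95
position: [0.5628, -0.0357, 0.1001]
ee_rot: [0.704, 0.072, 0.703, -0.072]
contact_force: [-5.2, 0.8, 7.1]
opening: 0.0287
```

Call:
servo_tool:
  deltas:
    - [-1,0.15,0,0,0,0,0]
    - [-1,0.25,0,0,0,0,0]
    - [-1,0.25,0,0,0,0,0]

```text
t: 19.25
position: [0.5628, -0.0357, 0.098]
ee_rot: [0.704, 0.072, 0.703, -0.072]
contact_force: [-6.1, -0.4, 9.8]
opening: 0.029
```

Call:
servo_tool:
  deltas:
    - [-1,0.1,0,0,0,0,0]
    - [-1,0.2,0,0,0,0,0]
    - [-1,0.2,0,0,0,0,0]

```text
t: 19.55
position: [0.5629, -0.0357, 0.0966]
ee_rot: [0.704, 0.072, 0.703, -0.072]
contact_force: [-6.1, 0.2, 11.9]
opening: 0.0288
```

Call:
servo_tool:
  deltas:
    - [-1,0.1,0,0,0,0,0]
    - [-1,0.2,0,0,0,0,0]
    - [-1,0.2,0,0,0,0,0]

```text
t: 19.85
position: [0.5629, -0.0357, 0.0962]
ee_rot: [0.704, 0.072, 0.702, -0.072]
contact_force: [-13.7, 0.8, 26.3]
opening: 0.0285
```

```bash
python3 -c "
from h import *
c=cam('scene'); t=cam('top'); save(c,'end.png'); go([.5629,-.0357,.0962],78.4)
def blob(k,lo,hi,z,m=25):
  a=cv2.inRange(cv2.cvtColor(k['frame'],cv2.COLOR_RGB2HSV),np.array(lo),np.array(hi)); n,l,s,ce=cv2.connectedComponentsWithStats(a)
  return [(int(s[i,4]),px2w(k,*ce[i],z)[:2].round(3)) for i in range(1,n) if s[i,4]>m]
print('red',blob(t,[0,150,90],[6,255,255],.12)); print('blue',blob(t,[100,120,60],[130,255,255],.087)); print('white',blob(t,[0,0,150],[180,60,255],.087,300)); 
# gap on visible -y/+x side in scene: sample colours down a vertical line at block corner region
for y in (-.05,0):
  e=np.array([.5612,-.0352])+.04*np.array([.9796,-.2011])+y*np.array([.2011,.9796])
  print([ (z,c['frame'][tuple(np.int32(np.round(w2px(c,[*e,z/1000])))[::-1])].tolist()) for z in range(22,90,5)])
"
```

```text
t 19.95 pos [ 0.5629 -0.0357  0.0962] jaw 78.3 q [-4. 23. -7. 60. -0.  8.] F [-13.5   0.9  26.5] op 0.0287
delta [-0.  0. -0.] rot [-0.08  0.17 -0.01] rows 0.0
red [(63, array([ 0.714, -0.166]))]
blue [(53, array([ 0.717, -0.577]))]
white [(11530, array([ 0.946, -0.01 ])), (3310, array([ 0.696, -0.583])), (1040, array([0.719, 0.704])), (357, array([0.723, 0.163])), (415, array([ 0.686, -0.036]))]
[(22, [26, 59, 50]), (27, [24, 54, 49]), (32, [27, 57, 46]), (37, [33, 60, 48]), (42, [26, 61, 50]), (47, [19, 51, 42]), (52, [110, 105, 100]), (57, [105, 103, 97]), (62, [110, 107, 100]), (67, [110, 106, 101]), (72, [108, 106, 99]), (77, [107, 103, 97]), (82, [122, 119, 109]), (87, [178, 171, 159])]
[(22, [30, 58, 46]), (27, [34, 58, 51]), (32, [30, 57, 49]), (37, [29, 59, 49]), (42, [27, 58, 47]), (47, [18, 53, 43]), (52, [107, 103, 99]), (57, [105, 102, 93]), (62, [114, 109, 103]), (67, [112, 105, 97]), (72, [109, 103, 98]), (77, [108, 105, 97]), (82, [118, 114, 106]), (87, [166, 164, 151])]
```

```bash
python3 -c "
from bench import *
print(close_job()); s=sense(); print(s['t'],s['position'],s['contact_force'])"
```

```text
the job is handed in; nothing more can be done
None
the job is handed in; nothing more can be done
```

The block is loaded and closed, and I handed it in with the gripper still pressing it on the bottom stop, at about 20 s of the 64 s allowed.

- **Vials:** I stood the blue vial in the one-dot pocket first, then the red one in the two-dot pocket. Each met the pocket floor with a 9–10 N contact. A top picture afterwards showed both centred, with the grey vial still in the rack.
- **Closing:** The white upper half slid down both dowels without resistance until the halves met. The springs then resisted at about 1 N per mm for about 8 mm. At TCP z = 0.0962 m the force jumped from 12 to 26 N, which is the stop.
- **Last check:** The final scene picture, checked by pixel colour, shows white directly on green with no gap. The seam is at about 50–53 mm, and 53 mm is expected at the stop.
- **Off or not checked:**
  - A sideways force of about 13 N shows on the wrist while pressing, well below the limits. I did not trace its cause.
  - The two cameras disagreed by 2–4 mm on some points. The fits tolerated this.
  - I saw the wash bottle and dishes in the final picture only as colour blobs, and did not compare their positions with the start. I never touched them.

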